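# One notch thinner on the dough roller

## Task

Set the dough roller one notch thinner: stroke the top of its knurled dial with a fingertip, lightly, away from the feed tray, until it clicks into the next notch from where it stands now, no further, and then take the hand away. Do not grip the dial, and leave the roller and all the bakeware standing where they are.

Things in the scene. Friction and masses are not known exactly. Their poses are not given: they have to be found in the camera images.
- roller: Hand dough roller, loose, about 3 kg, on four rubber feet: two grey end cheeks 125 mm high with two steel rollers between, 150 mm deep (x), 196 mm wide (y); a thin sloping feed tray along its -x side (towards the robot). Origin at the centre of its underside, z up; yawed up to 0.6 rad. The black knurled dial sits outside the cheek at its -y end.
- dial_top (a point): Top of the dial's rim, mid-width, fixed to the roller at [0, -117, 133] mm from its origin; axes as the roller's. The dial is a black knurled drum, 56 mm in diameter, 26 mm wide, axle level along the roller's y, 105 mm above the shelf. A 6 mm gap parts it from the cheek, whose top lies 8 mm below the rim's. Open from above. 5 to 10 N of fingertip press turns it by friction.
- dial_index (a point): White index line across the dial's rim (this point: mid-width, 28 mm from the axle); it turns with the dial, stands straight up at joint value 0 and leans to the roller's +x at positive values. Three black marks on the cheek's top, thick (feed tray side) to thin, stand beside its three notch positions.
- dial (a joint): Dial angle (rad); grows as the top of the rim moves to the roller's +x, away from the feed tray. Sprung notches at -0.6 (thick), 0 and +0.6 (thin), end stops at -0.75 and 0.75. Starts in -0.6 or 0. 1 rad is 28 mm of rim, a notch 17 mm. Leaving a notch takes 2 to 3 N along the rim; past the hump (midway) it springs into the next notch when let go, short of it back.
- springform: Stainless springform pan, 240 mm across, 68 mm high, with a lever clasp at its -x side. Origin at the centre of its underside. Bystander.
- loaf_tin: Dark loaf tin, 110 x 280 x 65 mm, long along its y. Origin at the centre of its underside. Bystander.
- muffin_a: Red muffin cup, 68 mm across, 34 mm high. Origin at the centre of its underside. Bystander.
- muffin_b: Second red muffin cup, same size. Bystander.
- ramekin: Small glass ramekin, 80 mm across, 42 mm high. Origin at the centre of its underside. Bystander.
- pastry_brush: Beech pastry brush lying flat, 190 mm long along its x, 36 mm wide, 12 mm high; origin underneath, near the middle. Bystander.
- flour_jar: Clear storage jar with a lid, 90 mm across, 150 mm high. Origin at the centre of its underside. Bystander.

How it is judged:
On the way:
1. a fingertip presses on the dial (contact force between dial and the fingers above 1 N), for 0.1 s.
At the end, for the whole second after the job is handed in: The dial rests in the notch one further on than the one it started in (from -0.6 to 0, or from 0 to +0.6; within 0.12 rad, its index line 9 to 25 mm from where it was), the roller stands upright within 12 mm of its place, and every bystander is within 20 mm of its place ((value of joint dial between -0.12 and 0.12 rad or value of joint dial between 0.48 and 0.72 rad) and distance of dial_index from where it was at the start of the episode between 0.009 and 0.025 m and velocity of joint dial between -0.05 and 0.05 rad/s and distance of roller from where it was at the start of the episode below 0.012 m and angle between roller's own z axis and vertical below 0.03 rad and distance of each of springform, loaf_tin, muffin_a, muffin_b, ramekin, pastry_brush, flour_jar from where it was at the start of the episode below 0.02 m); the robot touches nothing.
It fails at once if the dial is gripped or pressed hard (over 35 N) (contact force between dial and the fingers above 35 N).
It fails at once if the roller is lifted, tipped or pushed out of its place (distance of roller from where it was at the start of the episode above 0.012 m or angle between roller's own z axis and vertical above 0.08 rad).
It fails at once if a piece of bakeware is lifted or pushed away (distance of any of springform, loaf_tin, muffin_a, muffin_b, ramekin, pastry_brush, flour_jar from where it was at the start of the episode above 0.02 m).
It also fails if it takes over 32 s, if anything falls off the work surface, if the arm or the gripper's body presses on something with over 40 N, if the wrist force passes 120 N, or if a joint passes its speed limit or range.

## Robot

A 6-joint arm with a two-finger parallel gripper is mounted at the origin on the work surface. World frame = base frame: x ahead of the robot, y to its left, z up, the work surface at z = 0. Lengths are in m, angles in rad, forces in N, time in s.
With the tool pointing down it reaches from about 0.425 to 0.95 m from the base axis. Payload 3.5 kg.
Tool frame: the origin (TCP) lies at the very end of the fingers, on their centre line; the grasp point (between the pads) lies 19 mm behind it; y points along the fingers, z is the direction in which the jaws open and shut, and the axes are right-handed (so a half turn about y gives the same grasp; the last joint's range is limited). The gripper opens to 85 mm and grips with 20 to 120 N. Pads are 22 mm wide; open, the fingers measure 114 mm over their backs; the gripper's body (76 mm by 85 mm) begins 54 mm behind the grasp point. The pads swing forward as they close: fully open they stand 13 mm farther back than shut.
Start: joints at [-1.338, 0.286, 1.577, -0, 1.279, -0.15], TCP at [0.252, -0.626, 0.231] pointing down, gripper open.
Joint ranges: [-2.77, 2.77], [-0.9, 2.22], [0.21, 2.48], [-1.53, 4.67], [0.24, 2.81], [-2.84, 2.84]. Speed limits (rad/s): [2.79, 2.79, 3.14, 3.14, 3.14, 3.14].

## Interface

Orientations are given as a unit quaternion [x, y, z, w].
In Python, from plant import ctrl gives the robot as it stands. The module is installed in compiled form; this text tells all that it offers.
- The arm moves only by the tool jog_arm, never from a script. Its argument "deltas" is a list of rows, each a list of 3 entries, a list of its own where there are three numbers: the turn, a rotation vector about the tool's x, y, z in rad, then the shift along the tool's x, y, z in m, then the opening, from 0 (shut) to 1 (fully open). In form: [[[wx, wy, wz], [dx, dy, dz], gripper], ...]. A call has 1 to 10 rows; each row is the pose to reach, as a shift and turn from the pose measured when the call began, along the tool's axes at that moment; what a row does not reach only later rows make up. A row lasts 1/12 s, in which the tool goes at most 41.7 mm and 7.16 degrees, less where a joint would pass 70% of its speed; a pose out of reach is approached as far as the arm can. A call with a gripper value outside its range is refused whole. The fingers move at their own pace and stop on an object; "force" is the grip in N (left out, the last holds). Time passes only in rows, so rows that repeat a pose let the fingers close. It gives the time, the measured TCP pose, the force and the opening at its end, in the units of the state.
- ctrl.get_state(): the state, without advancing time (a new reading comes with each control period).
- ctrl.read_camera(name): name is "side" or "top" or "wrist"; returns a dict with "pixels" (420x560x3 uint8, blue, green, red), "range_z" (420x560 float32, m along the optical axis (not along the pixel's ray), 0 where there is no reading), "fx", "fy", "cx", "cy" (pixels), "T" (4x4, takes a point from camera to world coordinates); the wrist camera has in their place "mount" (4x4, takes a point from camera to tool coordinates, whose origin is the TCP and whose axes are the tool frame's). Camera axes: x right, y up, looking along -z (the intrinsics and any distortion apply to the point x, -y, -z); pixel columns grow to the right and rows downward; lengths in m; the calibration is good to about 2 mm. A picture is of the moment at which its call begins: read the wrist's pose just before it.
- ctrl.sign_off(): hands the job in, once; it reports no verdict.
The state is a dict: "time": time; "qpos": joint angles; "dq": joint speeds; "joint_efforts": joint torques, N m; "eef_pos": TCP position; "tcp_rot": TCP orientation; "contact_force": force on the tool from outside, world axes, zero at the start; "wrist_torque": the same for the moment, N m; "opening": opening from 0.0 (shut) to 1.0 (fully open).
Only numpy, scipy, OpenCV 4.12 (cv2) and the standard library are available. Lean on these libraries where they do the work, as an engineer would, in place of code of your own. Each camera call takes 0.05 s, during which the arm holds its last target.

## Working session

There is one attempt and no reset: what is moved stays moved. The work goes in short steps, Python scripts to look and compute and a tool call to move; the robot and the scene stay as the last step left them, time stands still between calls to the robot, and variables do not carry over. Pictures are saved under pics/ and viewed, and the job is handed in when it is done.

Besides the shell and the picture viewer there is one more tool, called after "Request:" by a JSON object that holds its "fn" and its "kwargs". jog_arm: Moves the arm, as the interface text tells. Its arguments: {"type":"object","properties":{"deltas":{"type":"array","items":{"type":"array"}},"force":{"type":"number"}},"required":["deltas"]}

```bash
mkdir -p pics; ls; python3 - <<'E'
from plant import ctrl
import cv2,numpy as np,pickle
s=ctrl.get_state();print(s)
for n in ["side","top","wrist"]:
    c=ctrl.read_camera(n);pickle.dump(c,open(f"{n}0.pkl","wb"));cv2.imwrite(f"pics/{n}0.png",c["pixels"])
    print(n,c["fx"],c["cx"],c["cy"],np.round(c.get("T",c.get("mount")),3).tolist(),[k for k in c])
E
```

```text
pics
{'time': 0.0, 'qpos': array([-1.33796333e+00,  2.87206712e-01,  1.57819291e+00, -6.04100147e-06,
        1.27856379e+00, -1.49990147e-01]), 'dq': array([ 7.28379425e-05, -2.30732356e-03,  6.60315574e-04, -2.07637034e-03,
        1.35302563e-03, -1.97794666e-03]), 'joint_efforts': array([ 5.20902649e-04, -4.05980873e+01, -2.92626214e+01, -1.62915644e-04,
        5.83244255e-03,  8.32297133e-06]), 'eef_pos': array([ 0.25201931, -0.62548127,  0.22991118]), 'tcp_rot': array([-0.13456071,  0.69502944, -0.69335466,  0.1344872 ]), 'contact_force': array([ 0.46938132, -1.2807586 ,  0.656512  ]), 'wrist_torque': array([-0.03687747, -0.0226055 ,  0.02627937]), 'opening': 0.9972209420063608}
side 424.33524784789165 273.8514405899255 208.95256235274073 [[-0.76, 0.465, -0.454, 0.065], [-0.65, -0.529, 0.546, 0.57], [0.014, 0.71, 0.704, 0.875], [0.0, 0.0, 0.0, 1.0]] ['pixels', 'range_z', 'fx', 'fy', 'cx', 'cy', 'T']
top 528.4726032670908 291.90059747017915 202.92494987829778 [[-0.018, 0.994, -0.106, 0.38], [-1.0, -0.019, -0.005, -0.037], [-0.007, 0.106, 0.994, 1.693], [0.0, 0.0, 0.0, 1.0]] ['pixels', 'range_z', 'fx', 'fy', 'cx', 'cy', 'T']
wrist 346.54985045636136 280.9566191434383 210.55380496185862 [[0.001, -0.959, -0.282, -0.071], [-0.001, 0.282, -0.959, -0.143], [1.0, 0.002, -0.001, -0.001], [0.0, 0.0, 0.0, 1.0]] ['pixels', 'range_z', 'fx', 'fy', 'cx', 'cy', 'mount']
```

View pics/side0.png

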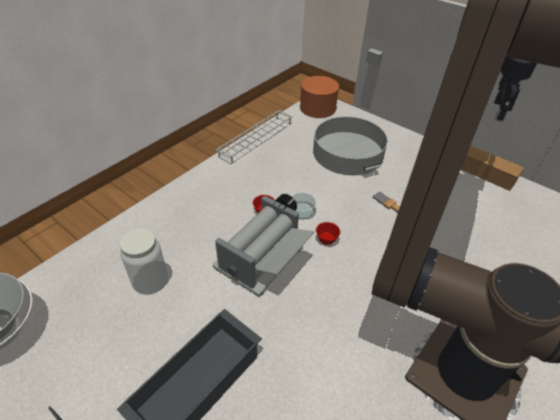

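View pics/top0.png

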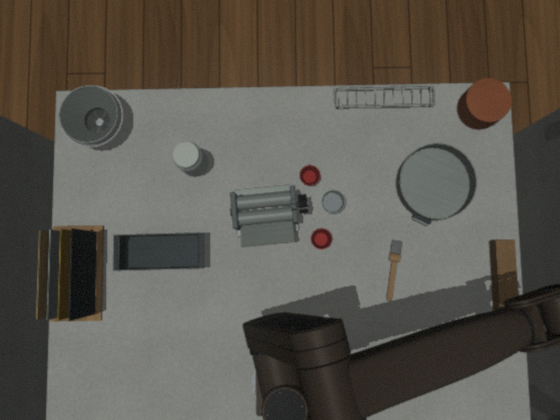

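View pics/wrist0.png

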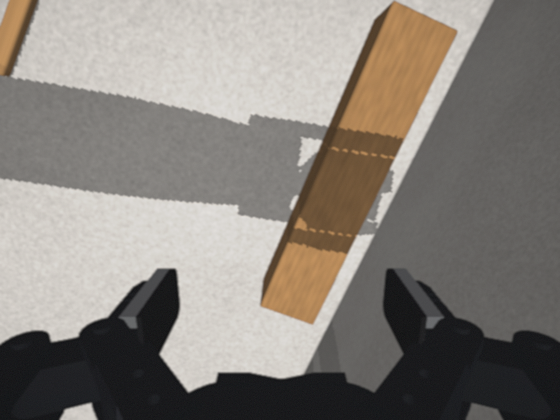

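Top view: roller around (265,213), its black dial near (303,203), the tray below it, cups at (310,175) and (321,239), ramekin at (333,202). Side view: dial at (285,205). Next I'll zoom in and measure.

```bash
cat > h.py <<'E'
import numpy as np,pickle,cv2
def pts(c,T):
    h,w=c["range_z"].shape;u,v=np.meshgrid(np.arange(w),np.arange(h));z=c["range_z"]
    P=np.stack([(u-c["cx"])/c["fx"]*z,-(v-c["cy"])/c["fy"]*z,-z,np.ones_like(z)],-1)
    return (P@T.T)[...,:3]
E
python3 - <<'E'
from h import *
t=pickle.load(open("top0.pkl","rb"));s=pickle.load(open("side0.pkl","rb"))
a=cv2.resize(t["pixels"][175:255,220:350],None,fx=6,fy=6,interpolation=cv2.INTER_CUBIC)
b=cv2.resize(s["pixels"][180:290,205:325],None,fx=5,fy=5,interpolation=cv2.INTER_CUBIC)
cv2.imwrite("pics/tz.png",a);cv2.imwrite("pics/sz.png",b)
P=pts(t,t["T"]);
roi=np.zeros(P.shape[:2],bool);roi[180:250,225:318]=1
m=roi&(P[...,2]>0.085)&(t["range_z"]>0)
q=P[m][:,:2].astype(np.float32);print(q.min(0),q.max(0),cv2.minAreaRect(q))
g=t["pixels"].max(-1);d=roi&(g<45)&(P[...,2]>0.08)
print(d.sum(),P[d].mean(0),P[d].min(0),P[d].max(0),cv2.minAreaRect(P[d][:,:2].astype(np.float32)))
np.set_printoptions(precision=3,suppress=True,linewidth=200)
print((P[192:216:2,290:314:2,2]*1000).astype(int))
E
```

```text
[ 0.42140573 -0.07384441] [0.5983839  0.15624441] ((0.5100772380828857, 0.038428276777267456), (0.16582117974758148, 0.22970542311668396), 4.89679479598999)
130 [ 0.54441692 -0.05662188  0.13999858] [ 0.3798609  -0.07354684  0.08281636] [0.57062651 0.13989343 1.69313136] ((0.4989129304885864, 0.040469326078891754), (0.20923849940299988, 0.19202031195163727), 75.57003021240234)
[[123 127 125   0   1   1   6  -2   4  -1  -4   1]
 [120 125 129   1 117 123 120 123   0   1   5  -3]
 [123 128 124   0 121 127 126 123  -6  -4  -3   1]
 [126 127 126   2 135 128 130 132 125   0  -3   3]
 [110 121 125   0 135 133 130 134 133  -1   5  -1]
 [100 120 126 105 133 134 135 133 140   2   3   0]
 [ 88 128 122 116 128 132 135 137 134  -5   2   0]
 [ 94 129 121 119 109 134 129 133 132  -3   4  -3]
 [108 128 131 120  -1 128 129 119 128   3   0   3]
 [110 125 123 124   3 130 119 124 125  -1  -9  -2]
 [108 123 124 123   0 108 113 111 114  -9  -2   0]
 [107 116 122 123   0  -4   0  -3  -2  -7   0   7]]
```

View pics/tz.png

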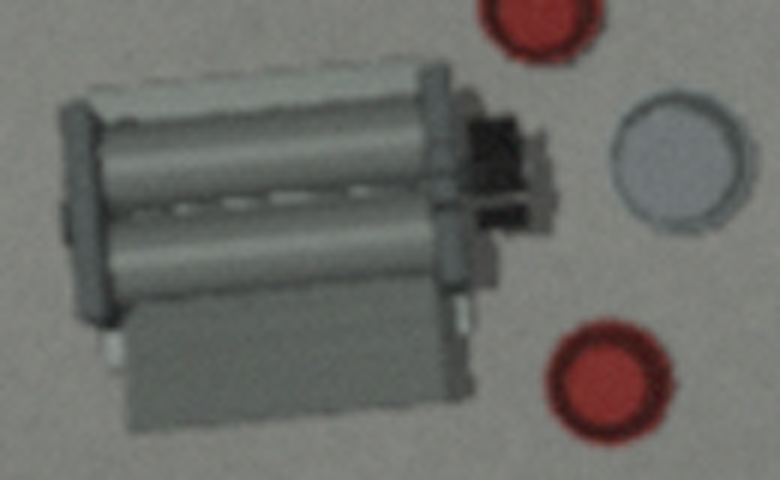

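View pics/sz.png

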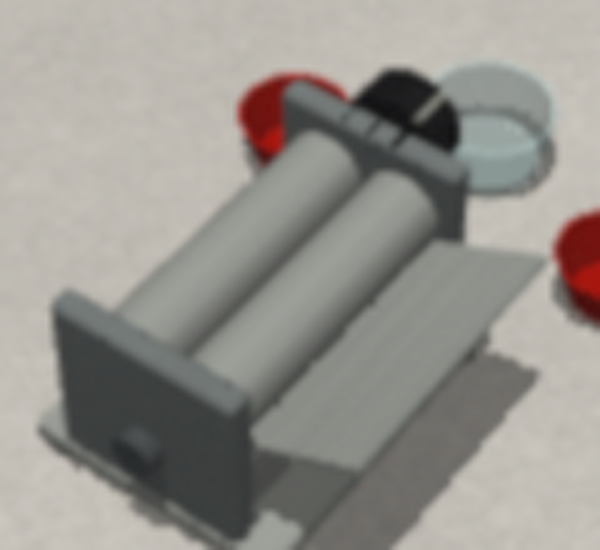

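```bash
python3 - <<'E'
from h import *
from plant import ctrl
from scipy.spatial.transform import Rotation as R
np.set_printoptions(precision=4,suppress=True,linewidth=200)
t=pickle.load(open("top0.pkl","rb"))
def ray(u,v,h):
    T=t["T"];d=T[:3,:3]@np.array([(u-t["cx"])/t["fx"],-(v-t["cy"])/t["fy"],-1]);o=T[:3,3];return o+d*(h-o[2])/d[2]
g=t["pixels"].max(-1)[190:218,296:312];print(g)
P=pts(t,t["T"]);g=t["pixels"].max(-1).astype(int)
m=np.zeros(g.shape,bool);m[190:218,296:312]=1
m&=(P[...,2]>.11)&(g<48)
n,l,st,_=cv2.connectedComponentsWithStats(m.astype(np.uint8));k=1+st[1:,4].argmax();print(st[k])
r,cc=np.nonzero(m);pp=np.array([ray(c,rr,.125) for c,rr in zip(cc,r)])
print("dark rect",cv2.minAreaRect(pp[:,:2].astype(np.float32)))
d=np.zeros(g.shape,bool);d[188:220,299:312]=1;d&=(P[...,2]>.1)
print("depth rect",cv2.minAreaRect(P[d][:,:2].astype(np.float32)))
# tray/cheek lines: corners from crop
for cx,cy,h in [(62,105,.125),(422,65,.125),(450,65,.125),(90,318,.125),(440,287,.125),(466,287,.125),(130,432,.05),(465,400,.05),(496,172,.13),(505,198,.128)]:
    print((cx,cy),ray(219.5+cx/6,174.5+cy/6,h))
s=ctrl.get_state();print(R.from_quat(s["tcp_rot"]).as_matrix(),s["time"])
E
```

```text
[[ 84  75  78  96 116 123 128 125 125 128 124 128 125 124 125 129]
 [ 74  73  71  77 105 128 125 124 126 128 129 129 128 127 127 125]
 [ 72  72  76  77  93 116 126 124 123 127 129 129 126 127 130 129]
 [ 74  75  73  72  76 107 115 112 104 110 121 127 128 128 129 129]
 [ 67  64  59  54  57  77  81  75  68  73 108 126 132 130 129 129]
 [ 69  58  43  34  35  40  41  36  33  44  93 121 130 129 122 128]
 [ 67  59  33  29  28  26  32  30  27  37  79 112 126 113 107 122]
 [ 69  59  41  28  32  28  27  27  32  39  61  92 102  94  87 111]
 [ 66  61  41  31  29  29  30  23  22  35  42  66  80  77  81 109]
 [ 69  63  45  31  31  31  25  31  24  28  42  65  78  75  79 114]
 [ 73  61  47  32  32  28  30  31  32  25  41  66  76  78  82 114]
 [ 63  54  42  30  30  31  34  31  34  33  38  69  78  77  83  95]
 [ 61  51  43  40  39  36  34  36  35  37  42  76  87  74  76  84]
 [ 54  51  46  39  38  33  30  31  31  33  44  78  84  75  74  82]
 [ 57  56  44  39  40  32  31  36  30  30  41  64  77  75  76  79]
 [ 62  51  46  37  39  30  30  36  35  29  33  49  68  72  77  82]
 [ 58  46  42  38  31  34  3
[... 779 characters left out ...]
98 195   9  13 106]
dark rect ((0.5442086458206177, -0.05944869667291641), (0.05288878083229065, 0.0256541408598423), 3.944347620010376)
depth rect ((0.47662070393562317, -0.05703989043831825), (0.02652355283498764, 0.19586966931819916), 85.96760559082031)
(62, 105) [0.5829 0.1563 0.125 ]
(422, 65) [ 0.5995 -0.0236  0.125 ]
(450, 65) [ 0.5992 -0.0376  0.125 ]
(90, 318) [0.4763 0.1431 0.125 ]
(440, 287) [ 0.4884 -0.0305  0.125 ]
(466, 287) [ 0.4881 -0.0434  0.125 ]
(130, 432) [0.4215 0.1314 0.05  ]
(465, 400) [ 0.4348 -0.0421  0.05  ]
(496, 172) [ 0.5446 -0.0594  0.13  ]
(505, 198) [ 0.5318 -0.0636  0.128 ]
[[-0.9276 -0.0004  0.3735]
 [-0.3735  0.0018 -0.9276]
 [-0.0003 -1.     -0.0018]] 0.15
```

Side view shows the index line beside the tray-side mark, and in the top view it sits about 13 mm to the tray side. So the dial starts at -0.6 and the target is 0. The dial top is at about (0.545, -0.060, 0.133) and the roller's yaw is about 0.08. Now I'll close the fingers and approach above the dial.

Request:
{"fn": "jog_arm", "kwargs": {"deltas": [[[0,0.303,0],[-0.475,0.04,-0.417],0],[[0,0.303,0],[-0.475,0.04,-0.417],0],[[0,0.303,0],[-0.475,0.04,-0.417],0],[[0,0.303,0],[-0.475,0.04,-0.417],0],[[0,0.303,0],[-0.475,0.04,-0.417],0],[[0,0.303,0],[-0.475,0.04,-0.417],0],[[0,0.303,0],[-0.475,0.04,-0.417],0],[[0,0.303,0],[-0.475,0.04,-0.417],0],[[0,0.303,0],[-0.475,0.04,-0.417],0],[[0,0.303,0],[-0.475,0.04,-0.417],0]], "force": 30}}

```text
time: 0.98
eef_pos: [0.4397, -0.2528, 0.2047]
tcp_rot: [-0.028, 0.707, -0.706, 0.028]
contact_force: [1.7, -0.5, -0.3]
opening: 0.004
```

```bash
cat >> h.py <<'E'
from scipy.spatial.transform import Rotation as R
def go(s,p,zaxis):
    M=R.from_quat(s["tcp_rot"]).as_matrix();y=np.array([0,0,-1.]);z=np.array(zaxis);G=np.stack([np.cross(y,z),y,z],1)
    return R.from_matrix(M.T@G).as_rotvec().round(3),(M.T@(np.array(p)-s["eef_pos"])).round(4)
E
python3 - <<'E'
from h import *
from plant import ctrl
s=ctrl.get_state();print(s["time"],s["eef_pos"],s["contact_force"],s["opening"])
print(go(s,[.537,-.061,.19],[np.sin(.08),-np.cos(.08),0]))
E
```

```text
0.9833 [ 0.43965729 -0.252787    0.20467514] [ 1.70653929 -0.46535773 -0.30446007] 0.004053517378261762
(array([ 0.002, -0.001,  0.   ]), array([-0.1122,  0.015 , -0.1834]))
```

Request:
{"fn": "jog_arm", "kwargs": {"deltas": [[[0,0,0],[-0.112,0.015,-0.183],0],[[0,0,0],[-0.112,0.015,-0.183],0],[[0,0,0],[-0.112,0.015,-0.183],0],[[0,0,0],[-0.112,0.015,-0.183],0],[[0,0,0],[-0.112,0.015,-0.183],0],[[0,0,0],[-0.112,0.015,-0.183],0],[[0,0,0],[-0.112,0.015,-0.183],0],[[0,0,0],[-0.112,0.015,-0.183],0],[[0,0,0],[-0.112,0.015,-0.183],0]]}}

```text
time: 1.73
eef_pos: [0.5363, -0.0625, 0.1899]
tcp_rot: [-0.028, 0.707, -0.706, 0.027]
contact_force: [-0.2, -0.4, 0.4]
opening: 0.002
```

```bash
python3 - <<'E'
from h import *
from plant import ctrl
s=ctrl.get_state();print(s["time"],s["eef_pos"],s["contact_force"],s["dq"].round(3))
print(go(s,[.537,-.061,.14],[np.sin(.08),-np.cos(.08),0]))
c=ctrl.read_camera("wrist");cv2.imwrite("pics/w1.png",c["pixels"]);pickle.dump(c,open("w1.pkl","wb"))
c=ctrl.read_camera("side");cv2.imwrite("pics/s1.png",cv2.resize(c["pixels"][140:260,225:345],None,fx=5,fy=5,interpolation=cv2.INTER_CUBIC))
E
```

```text
1.7333 [ 0.53634187 -0.06247139  0.18985905] [-0.21206176 -0.41230401  0.4294571 ] [-0.016 -0.005  0.     0.005 -0.     0.   ]
(array([ 0.001, -0.002,  0.001]), array([-0.0008,  0.0499, -0.0013]))
```

View pics/w1.png

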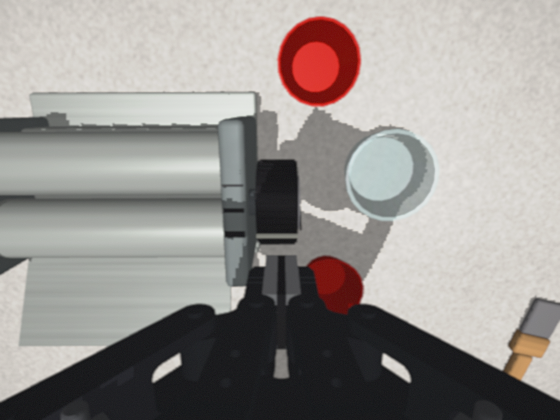

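View pics/s1.png

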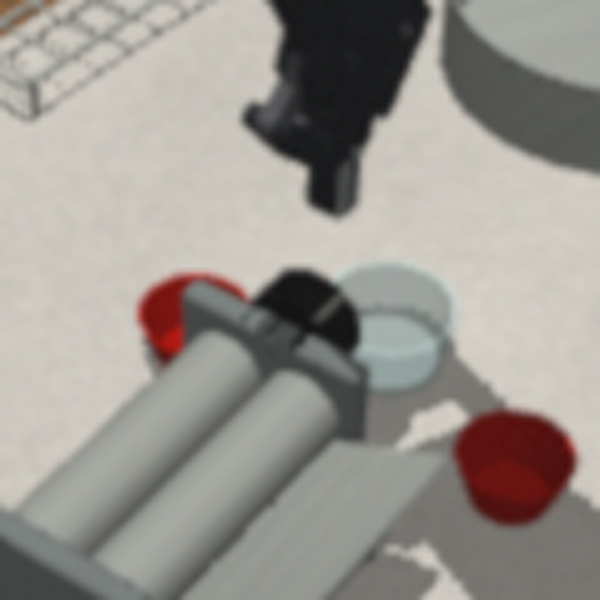

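Wrist view: the dial spans columns 257–298 and rows 160–242, with the index line at row 236 by the tray-side mark, and the shut fingers are roughly in line with it. I'll cross-check the dial position in the wrist depth, then move down.

```bash
python3 - <<'E'
from h import *
from plant import ctrl
np.set_printoptions(precision=4,suppress=True)
s=ctrl.get_state();c=pickle.load(open("w1.pkl","rb"))
B=np.eye(4);B[:3,:3]=R.from_quat(s["tcp_rot"]).as_matrix();B[:3,3]=s["eef_pos"]
P=pts(c,B@c["mount"])
Q=P[155:240,257:298].reshape(-1,3);q=Q[Q[:,2]>.124];print(len(q),np.percentile(q,[1,50,99],axis=0))
q=Q[Q[:,2]>.08];q=q[q[:,0]<.6]
# circle fit in x-z on central columns
q=P[158:238,270:288].reshape(-1,3);q=q[(q[:,2]>.11)]
from scipy.optimize import least_squares
f=least_squares(lambda v:np.hypot(q[:,0]-v[0],q[:,2]-v[1])-.028,[.545,.105]);print(f.x,np.abs(f.fun).mean(),len(q))
E
```

```text
2631 [[ 0.5279 -0.0714  0.1248]
 [ 0.5506 -0.0586  0.1322]
 [ 0.5685 -0.0462  0.1356]]
[0.5472 0.1072] 0.0016896198090578013 1381
```

Request:
{"fn": "jog_arm", "kwargs": {"deltas": [[[0,0,0],[-0.003,0.03,-0.003],0],[[0,0,0],[-0.003,0.05,-0.003],0],[[0,0,0],[-0.003,0.05,-0.003],0],[[0,0,0],[-0.003,0.05,-0.003],0]]}}

```text
time: 2.17
eef_pos: [0.538, -0.0605, 0.1391]
tcp_rot: [-0.028, 0.707, -0.706, 0.026]
contact_force: [-0.2, 0.6, -0.3]
opening: -0.003
```

Request:
{"fn": "jog_arm", "kwargs": {"deltas": [[[0,0,0],[0,0.001,0],0],[[0,0,0],[0,0.002,0],0],[[0,0,0],[0,0.003,0],0],[[0,0,0],[0,0.003,0],0]]}}

```text
time: 2.5
eef_pos: [0.5385, -0.0608, 0.1371]
tcp_rot: [-0.027, 0.707, -0.706, 0.026]
contact_force: [0.9, 0.6, 0.1]
opening: 0.003
```

Request:
{"fn": "jog_arm", "kwargs": {"deltas": [[[0,0,0],[0,0.001,0],0],[[0,0,0],[0,0.002,0],0],[[0,0,0],[0,0.002,0],0]]}}

```text
time: 2.75
eef_pos: [0.5385, -0.0607, 0.1351]
tcp_rot: [-0.027, 0.707, -0.706, 0.026]
contact_force: [-1.3, 0.5, 0.5]
opening: 0.002
```

Request:
{"fn": "jog_arm", "kwargs": {"deltas": [[[0,0,0],[0,0.001,0],0],[[0,0,0],[0,0.001,0],0]]}}

```text
time: 2.92
eef_pos: [0.5384, -0.0606, 0.1339]
tcp_rot: [-0.027, 0.707, -0.706, 0.026]
contact_force: [-0.7, 0.1, 0.5]
opening: -0.003
```

Request:
{"fn": "jog_arm", "kwargs": {"deltas": [[[0,0,0],[0,0.0005,0],0],[[0,0,0],[0,0.001,0],0]]}}

```text
time: 3.08
eef_pos: [0.5384, -0.0605, 0.1329]
tcp_rot: [-0.027, 0.707, -0.706, 0.026]
contact_force: [-0.3, -0.6, 2.7]
opening: 0.002
```

```bash
python3 -c "
from plant import ctrl
s=ctrl.get_state();print(s['eef_pos'],s['contact_force'])"
```

```text
[ 0.53838479 -0.06051783  0.13289126] [-0.26285033 -0.61684182  2.67048164]
```

Request:
{"fn": "jog_arm", "kwargs": {"deltas": [[[0,0,0],[0,0.0005,0],0],[[0,0,0],[0,0.0005,0],0]]}}

```text
time: 3.25
eef_pos: [0.5387, -0.0605, 0.133]
tcp_rot: [-0.027, 0.707, -0.706, 0.026]
contact_force: [-0.6, -0.2, 1.5]
opening: 0.003
```

Request:
{"fn": "jog_arm", "kwargs": {"deltas": [[[0,0,0],[0,0.001,0],0],[[0,0,0],[0,0.001,0],0]]}}

```text
time: 3.42
eef_pos: [0.5393, -0.0605, 0.1329]
tcp_rot: [-0.027, 0.707, -0.706, 0.027]
contact_force: [-0.7, 1.2, 4.7]
opening: -0.001
```

Request:
{"fn": "jog_arm", "kwargs": {"deltas": [[[0,0,0],[0,0.0018,0],0],[[0,0,0],[-0.0015,0.0018,0],0],[[0,0,0],[-0.003,0.0018,0],0],[[0,0,0],[-0.0045,0.0018,0],0]]}}

```text
time: 3.75
eef_pos: [0.5445, -0.0601, 0.1329]
tcp_rot: [-0.026, 0.707, -0.706, 0.027]
contact_force: [-2.0, 2.1, 8.1]
opening: 0.001
```

```bash
python3 - <<'E'
from h import *
from plant import ctrl
c=ctrl.read_camera("side");cv2.imwrite("pics/s2.png",cv2.resize(c["pixels"][140:260,225:345],None,fx=5,fy=5,interpolation=cv2.INTER_CUBIC))
c=ctrl.read_camera("wrist");cv2.imwrite("pics/w2.png",c["pixels"])
s=ctrl.get_state();print(s['eef_pos'],s['contact_force'])
E
```

```text
[ 0.54486919 -0.06005585  0.13287512] [-0.95438037  1.65263296  8.3089413 ]
```

View pics/s2.png

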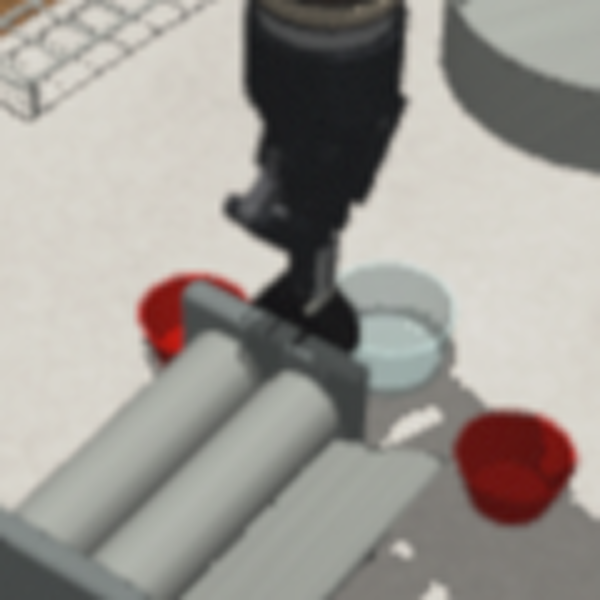

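View pics/w2.png

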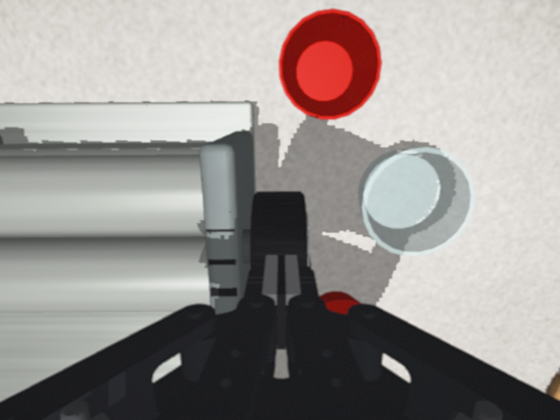

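The tip has stroked about 6.5 mm at roughly 8 N. It hides the index line, so I'll carry on to about 15 mm in total.

Request:
{"fn": "jog_arm", "kwargs": {"deltas": [[[0,0,0],[-0.0015,0.0018,0],0],[[0,0,0],[-0.003,0.0018,0],0],[[0,0,0],[-0.0045,0.0018,0],0],[[0,0,0],[-0.006,0.0018,0],0],[[0,0,0],[-0.0075,0.0018,0],0],[[0,0,0],[-0.0085,0.0018,0],0]]}}

```text
time: 4.35
eef_pos: [0.5549, -0.0592, 0.1329]
tcp_rot: [-0.024, 0.707, -0.706, 0.029]
contact_force: [-0.3, 1.1, 6.9]
opening: 0.003
```

Request:
{"fn": "jog_arm", "kwargs": {"deltas": [[[0,0,0],[0,-0.003,0],0],[[0,0,0],[0,-0.02,0],0],[[0,0,0],[0,-0.05,0],0],[[0,0,0],[0,-0.08,0],0],[[0,0,0],[0.02,-0.09,0],0],[[0,0,0],[0.04,-0.09,0],0],[[0,0,0],[0.04,-0.09,0],0],[[0,0,0],[0.04,-0.09,0],0]]}}

```text
time: 5.02
eef_pos: [0.5139, -0.0625, 0.2222]
tcp_rot: [-0.024, 0.707, -0.706, 0.029]
contact_force: [-0.2, -0.4, -0.3]
opening: -0.003
```

```bash
python3 - <<'E'
from h import *
from plant import ctrl
c=ctrl.read_camera("side");cv2.imwrite("pics/s3.png",cv2.resize(c["pixels"][140:260,225:345],None,fx=5,fy=5,interpolation=cv2.INTER_CUBIC))
c=ctrl.read_camera("wrist");cv2.imwrite("pics/w3.png",c["pixels"])
s=ctrl.get_state();print(s['eef_pos'],s['contact_force'])
E
```

```text
[ 0.51458936 -0.06244026  0.22193486] [ 0.78379618 -0.38862867 -0.31888804]
```

View pics/s3.png

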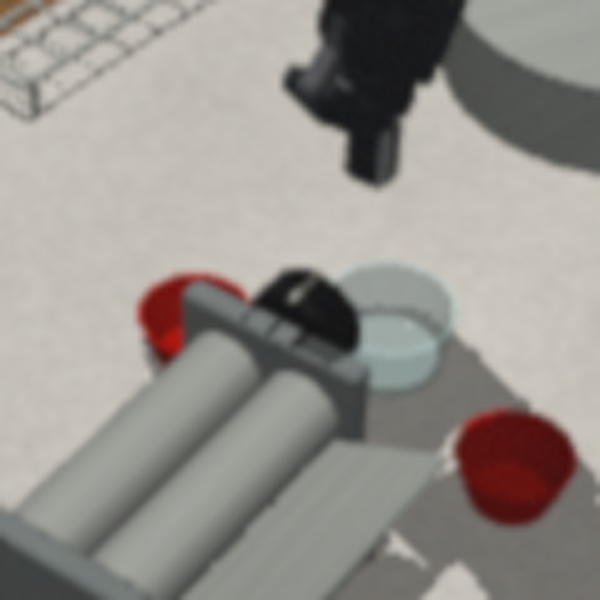

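View pics/w3.png

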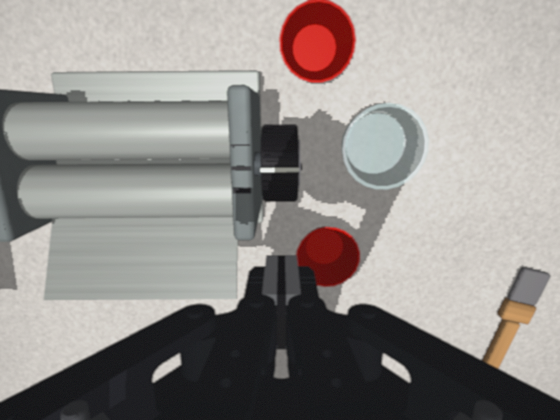

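The index line (wrist row 170) now stands beside the middle mark (about row 167), so the dial is at 0. In the side view the cheek, cups and ramekin sit at the same pixels as before. One settle, one last comparison, then I hand in.

Request:
{"fn": "jog_arm", "kwargs": {"deltas": [[[0,0,0],[0,0,0],0],[[0,0,0],[0,0,0],0],[[0,0,0],[0,0,0],0]]}}

```text
time: 5.37
eef_pos: [0.5148, -0.0624, 0.2213]
tcp_rot: [-0.025, 0.708, -0.706, 0.028]
contact_force: [-0.5, -0.4, 0.4]
opening: -0.001
```

```bash
python3 - <<'E'
from h import *
from plant import ctrl
a=pickle.load(open("side0.pkl","rb"))["pixels"];c=ctrl.read_camera("side")["pixels"]
for n,(x0,y0,x1,y1) in dict(roller=(212,205,320,290),cups=(250,190,345,245)).items():
    print(n,cv2.phaseCorrelate(np.float32(a[y0:y1,x0:x1].mean(-1)),np.float32(c[y0:y1,x0:x1].mean(-1))))
s=ctrl.get_state();print(s["contact_force"],abs(s["dq"]).max())
ctrl.sign_off()
E
```

```text
roller ((-0.033659546898363146, 0.037232223561169064), 0.8687923031088747)
cups ((0.011012752032378614, 0.07701501600997318), 0.7867098959783713)
[ 0.30249103  0.61297357 -0.48469407] 0.005864481474756489
the job is handed in; nothing more can be done
```

The dial is one notch thinner: it started at -0.6 (thick) and now rests at 0, the middle notch. I stroked its top with the shut fingertips for about 16.5 mm away from the feed tray, pressing at roughly 5–8 N. Then I lifted the hand clear and handed the job in at about 5.4 s.

- **Dial:** the wrist picture after lifting shows the index line level with the middle mark on the cheek.
- **Roller and bakeware:** the side view shows the roller, and the cups and ramekin beside it, shifted by less than 0.1 pixel. I did not measure the springform, loaf tin, brush or jar again, but the hand stayed high above them.
- **Hand:** it hangs about 90 mm above the dial, touching nothing; the force reading is only noise, under 1 N.
- **Small disagreement:** the top and wrist cameras differed by about 2–3 mm on where the dial is. I found the dial's height by touch instead, at 0.133 m. No check failed.

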